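Pack the breakfast egg set into its two-tier box

ROBOT

A 6-joint arm with a two-finger parallel gripper is mounted at the origin on the work surface. World frame = base frame: x ahead of the robot, y to its left, z up, the work surface at z = 0. Lengths are in m, angles in rad, forces in N, time in s.
With the tool pointing down it reaches from about 0.35 to 0.775 m from the base axis. Payload 7.3 kg.
Tool frame: the origin (TCP) lies midway between the tips of the shut fingers; the grasp point (between the pads) lies 19 mm behind it; z points along the fingers, y is the line along which they close (so a half turn about z gives the same grasp; the last joint's range is limited). The gripper opens to 92 mm and grips with 3 to 60 N. Pads are 19 mm wide; open, the fingers measure 130 mm over their backs; the gripper's body (75 mm by 190 mm) begins 47 mm behind the grasp point.
Start: joints at [-1.269, 0.342, 1.524, -0, 1.275, -0.146], TCP at [0.227, -0.473, 0.227] pointing down, gripper open.
Joint ranges: [-2.53, 2.53], [-0.77, 2.02], [0.04, 2.7], [-1, 4.14], [0.28, 2.66], [-3.11, 3.11]. Speed limits (rad/s): [2.57, 2.57, 3.14, 3.14, 3.14, 3.14].

INTERFACE

Orientations are given as a unit quaternion [x, y, z, w].
In Python, from plant import sensors, eyes, job_done gives the robot as it stands.
- The arm moves only by the tool move_arm, never from a script. Its argument "targets" is a list of rows, each a list of 3 entries, a list of its own where there are three numbers: the turn, a rotation vector about the tool's x, y, z in rad, then the shift along the tool's x, y, z in m, then the opening, from 0 (shut) to 1 (fully open). A call has 1 to 8 rows; each row shifts and turns the commanded pose from where the row before left it, along the tool's axes as they then stand; what a row does not reach is not made up. A row lasts 1/10 s, in which the tool goes at most 50 mm and 8.59 degrees, less where a joint would pass 70% of its speed; a pose out of reach is approached as far as the arm can. A call with a gripper value outside its range is refused whole. The fingers move at their own pace and stop on an object; "force" is the grip in N (left out, the last holds). Time passes only in rows, so rows that do not move let the fingers close. It gives the time, the measured TCP pose, the force, the opening and the grip force at its end, in the units of the state.
- sensors.observe(): the state, without advancing time (a new reading comes with each control period).
- eyes.grab_frame(name): name is "scene" or "side" or "wrist"; returns the picture (384x512x3 uint8, blue, green, red); there is no depth.
- eyes.calibration(name): a dict with "fx", "fy", "cx", "cy" (pixels), "position" and "attitude" of the camera in the world. Camera axes: x right, y down, z forward; pixel columns grow to the right and rows downward; lengths in m; the calibration is good to about 2 mm. A picture is of the moment at which its call begins: read the wrist's pose just before it. calibration takes no time and is no camera call; for the wrist camera it gives the pose at the moment of the call.
- job_done(): hands the job in; it is judged then, once.
The state is a dict: "clock": time; "q": joint angles; "qvel": joint speeds; "tau": joint torques, N m; "position": TCP position; "ee_rot": TCP orientation; "contact_force": force on the tool from outside, world axes, zero at the start; "wrist_torque": the same for the moment, N m; "finger_gap": opening from 0.0 (shut) to 1.0 (fully open); "gripper_force": force on a finger pad.
Only numpy, scipy, OpenCV 4.12 (cv2) and the standard library are available. Lean on these libraries where they do the work, as an engineer would, in place of code of your own. Each camera call takes 0.05 s, during which the arm holds its last target. There are 200 camera calls.

TASK

Pack the egg set into the two-tier wooden box: swing its top tray up and back, stand the two footed egg cups upright in the compartment underneath, one on each side of the low divider, and swing the tray fully down again. In the tray belong the small salt shaker, standing upright to the left of the handle as the robot sees it, and the open wooden napkin ring, lying flat to the right. Set the egg cups and the shaker down gently, do not drop them, and leave the footless tumbler, the tall sugar shaker and the solid tealight holder where they stand.

Things in the scene. Friction and masses are not known exactly. Their poses are not given: they have to be found in the camera images.
- box: Open wooden box fixed on the table, 130 (x) x 260 (y) x 76 mm high, walls and floor 7 mm. Origin: centre of underside; x away from the robot, y to its left, turned up to 0.2 rad. Divider at y = 0, 6 mm thick, top 29 mm above the table. Lower bays: centres y = +62 and -62 mm, each 116 (x) x 120 (y) mm. The lowered tray covers it all. Brass swing arms outside its ends, y = +-134 mm.
- tray: Wooden tray 130 (x) x 260 (y) x 30 mm high, walls and floor 7 mm. Origin: centre of underside, axes as the box's, always level; underside 78 mm above the table when down. Mid handle plate of pale wood, 60 mm long in x, 12 mm thick in y, top 58 mm above the underside: pinch from above, closing along y. Bays left and right of it: centres y = +64 and -64 mm, each 116 x 117 mm.
- arms (a joint): Swing arm angle q, rad: 0 tray down, 1.7 at the stop, up and back. The tray moves level on a 110 mm radius arc: from down, 110(cos 0.524 - cos(0.524+q)) mm in the box's +x and 110(sin(0.524+q) - sin 0.524) mm up (162 back, 33 up at 1.7; highest 55 at 1.05). Light hinge, tray 0.3 kg: falls shut below q = 1.05, falls open and stays above.
- egg_cup_a: Cream ceramic egg cup with a round foot 38 mm across, a thin stem and an open bowl 44 mm across; 58 mm high; the bowl's sides are upright from 36 to 58 mm. Origin: centre of the underside of the foot, z up. To be packed, either bay.
- egg_cup_b: The second egg cup, the same as the first.
- salt: Small salt shaker: cream ceramic cylinder 40 mm across with a domed steel cap, 58 mm high in all (ceramic to 43 mm). Origin: centre of its underside, z up. To be packed in the tray.
- napkin_ring: Plain wooden napkin ring, standing with its hole upright and open right through: 48 mm outside, 38 mm inside, 34 mm high. Origin: centre of its underside, z up. To be packed in the tray.
- tumbler: Look-alike that stays: cream ceramic little cup with no foot or stem, 48 mm across the rim, 56 mm high. Origin: centre of its underside.
- sugar: Look-alike that stays: the tall sugar shaker, cream ceramic with a domed steel cap like the salt's, but 48 mm across and 90 mm high. Origin: centre of its underside.
- tealight: Look-alike that stays: solid wooden tealight holder, 48 mm across and 34 mm high like the ring, but filled with white wax on top. Origin: centre of its underside.

How it is judged:
By the outcome, as a careful person would: the job done as asked, in the order asked, and still so for the second after the job is handed in, with the robot touching nothing.
It also fails if it takes over 134 s, if anything falls off the work surface, if the arm or the gripper's body presses on something with over 40 N, if the wrist force passes 120 N, or if a joint passes its speed limit or range.

## Working session

There is one attempt and no reset: what is moved stays moved. The work goes in short steps, Python scripts to look and compute and a tool call to move; the robot and the scene stay as the last step left them, time stands still between calls to the robot, and variables do not carry over. Pictures are saved under pics/ and viewed, at most 18 in all, crops included, and the job is handed in when it is done.

Besides the shell and the picture viewer there is one more tool, called after "Request:" as name([rows], argument=value, ...), one row to a line, values as JSON. move_arm: Moves the arm, as the interface text tells. Its arguments: {"type":"object","properties":{"targets":{"type":"array","items":{"type":"array"}},"force":{"type":"number"}},"required":["targets"]}

```bash
ls; mkdir -p pics; python3 - <<'E'
from plant import sensors, eyes
import cv2, numpy as np
for n in("scene","side"):
    im=eyes.grab_frame(n); cv2.imwrite(f"pics/{n}0.png",im); print(n,eyes.calibration(n))
im=eyes.grab_frame("wrist"); cv2.imwrite("pics/wrist0.png",im); print(eyes.calibration("wrist"))
print(sensors.observe())
a=[cv2.imread(f"pics/{n}0.png") for n in("scene","side")]
E
```

```text
pics
scene {'fx': 439.1200798164263, 'fy': 439.1200798164263, 'cx': 251.7231936012989, 'cy': 189.2592169489118, 'position': array([ 1.16133837, -0.93478426,  0.809091  ]), 'attitude': array([ 0.82609144,  0.27445315, -0.15128025, -0.46836171])}
side {'fx': 490.54059323424707, 'fy': 490.54059323424707, 'cx': 256.1633297243893, 'cy': 190.03417827794266, 'position': array([-0.05386227,  0.9684743 ,  1.18120698]), 'attitude': array([-0.22067776,  0.89937375, -0.36503779,  0.09578935])}
{'fx': 273.8079940507239, 'fy': 273.8079940507239, 'cx': 256.23287908665975, 'cy': 193.01656866505627, 'position': array([ 0.2927677 , -0.44083862,  0.38357189]), 'attitude': array([ 0.83832826, -0.52760539, -0.07368441,  0.11579675])}
{'clock': 0.15, 'q': array([-1.26901147e+00,  3.42557994e-01,  1.52476022e+00, -4.64553396e-05,
        1.27539712e+00, -1.46032307e-01]), 'qvel': array([-0.00035631, -0.00358566, -0.00274298, -0.00114336,  0.00177671,
        0.00050003]), 'tau': array([ 1.23369871e-03, -4.31468403e+01, -2.44355249e+01,  7.17129442e-02,
        5.37398143e-02, -8.39924201e-05]), 'position': array([ 0.22722943, -0.47295671,  0.22622009]), 'ee_rot': array([ 9.75035370e-01,  2.22048893e-01, -6.58212995e-05, -5.57909602e-04]), 'contact_force': array([-0.36504808, -0.13490509,  1.02598426]), 'wrist_torque': array([ 0.05659314,  0.00936583, -0.03890292]), 'gripper_force': 0.0, 'finger_gap': 0.9999666257417786}
```

View pics/scene0.png

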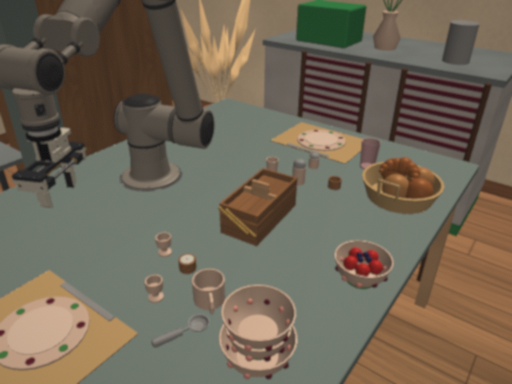

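View pics/side0.png

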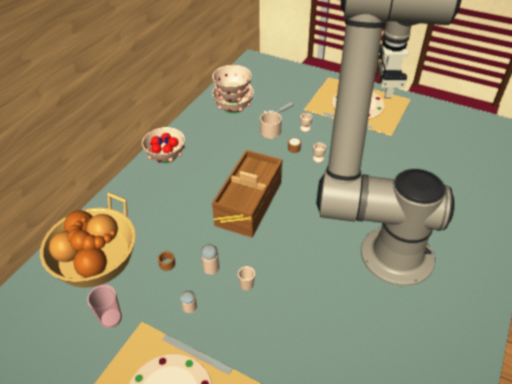

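The scene view shows egg cups at about (163,243) and (155,288), with the tealight between them at (187,262). The box is at (260,205), the tumbler at (272,165), sugar at (299,172), salt at (314,160) and the ring at (335,183). In the side view the cups are at (306,121) and (319,151), tealight (294,146), salt (189,301), sugar (209,259), tumbler (246,278), ring (166,261) and box (248,192).

```bash
cat > h.py <<'E'
from plant import sensors, eyes
import cv2, numpy as np
from scipy.spatial.transform import Rotation as R
def ray(c,u,v):
    d=R.from_quat(c["attitude"]).apply([(u-c["cx"])/c["fx"],(v-c["cy"])/c["fy"],1]); return np.array(c["position"]),d/np.linalg.norm(d)
def plane(c,u,v,z):
    p,d=ray(c,u,v); return p+d*(z-p[2])/d[2]
def tri(*obs):  # (c,u,v)...
    A=np.zeros((3,3));b=np.zeros(3);L=[]
    for o in obs:
        p,d=ray(*o);M=np.eye(3)-np.outer(d,d);A+=M;b+=M@p;L.append((p,d))
    x=np.linalg.solve(A,b)
    return x,max(np.linalg.norm(np.cross(x-p,d)) for p,d in L)
def proj(c,P):
    q=R.from_quat(c["attitude"]).inv().apply(np.array(P)-c["position"]); return q[0]/q[2]*c["fx"]+c["cx"],q[1]/q[2]*c["fy"]+c["cy"]
def mask(im): # not the teal cloth
    h=cv2.cvtColor(im,cv2.COLOR_BGR2HSV)
    teal=(h[...,0]>65)&(h[...,0]<105)&(h[...,1]>45)
    return cv2.morphologyEx((~teal).astype(np.uint8),cv2.MORPH_OPEN,np.ones((2,2),np.uint8))
def blobs(im,lo,hi):
    n,l,s,c=cv2.connectedComponentsWithStats(mask(im))
    return [(*s[i],c[i]) for i in range(1,n) if lo<s[i][4]<hi],l
def go(x,y,z,yaw=None):
    """tool down; yaw = angle of tool closing axis (y) in world; prints turn and shift in tool axes"""
    s=sensors.observe();r=R.from_quat(s["ee_rot"]);p=np.array(s["position"])
    ty=r.apply([0,1,0]);cur=np.arctan2(ty[1],ty[0]); out=""
    tilt=r.apply([0,0,1])
    sh=r.inv().apply(np.array([x,y,z])-p)
    if yaw is not None:
        d=(yaw-cur+np.pi/2)%np.pi-np.pi/2; out=f"turn about tool z {-d:.3f} (other way {-d+np.sign(d)*np.pi:.3f}) "
    print(f"yaw {cur:.3f} tilt {tilt[:2].round(4)} q6 {s['q'][5]:.2f} {out} shift(now axes) {sh.round(4)} len {np.linalg.norm(sh):.3f}")
E
python3 - <<'E'
from h import *
C={n:eyes.calibration(n) for n in("scene","side")}
W={"A":((163,243),(319,151)),"B":((155,288),(306,121)),"teal":((187,262),(294,146)),"salt":((314,160),(189,301)),"sugar":((299,172),(209,259)),"tumb":((272,165),(246,278)),"ring":((335,183),(166,261)),"box":((260,205),(248,192))}
B={n:blobs(cv2.imread(f"pics/{n}0.png"),30,9000)[0] for n in C}
for k,w in W.items():
    o=[]
    for n,(u,v) in zip(C,w):
        b=min(B[n],key=lambda b:np.hypot(b[0]+b[2]/2-u,b[1]+b[3]/2-v)); print(k,n,[int(i) for i in b[:5]],end=" ")
        o.append((C[n],b[0]+b[2]/2-.5,b[1]+b[3]/2-.5))
    x,e=tri(*o); print(x.round(3),round(e,4))
c=eyes.calibration("wrist");s=sensors.observe();r=R.from_quat(s["ee_rot"])
print("cam in tool",r.inv().apply(c["position"]-s["position"]),"axis",r.inv().apply(R.from_quat(c["attitude"]).apply(np.eye(3))).round(3))
E
```

```text
Traceback (most recent call last):
ValueError: min() iterable argument is empty
```

```bash
python3 - <<'E'
from h import *
for n,pts in(("scene",[(220,280),(150,200),(163,243),(187,262),(335,183),(314,160),(285,220)]),("side",[(300,250),(300,100),(319,151),(166,261),(189,301)])):
    h=cv2.cvtColor(cv2.imread(f"pics/{n}0.png"),cv2.COLOR_BGR2HSV)
    print([h[v,u].tolist() for u,v in pts])
    B=blobs(cv2.imread(f"pics/{n}0.png"),10,1e6)[0]; print(len(B),[[int(i) for i in b[:5]] for b in B])
E
```

```text
[[12, 73, 105], [55, 23, 123], [13, 74, 120], [18, 51, 186], [13, 138, 89], [12, 61, 117], [52, 22, 125]]
1 [[0, 0, 512, 384, 194081]]
[[61, 36, 158], [63, 36, 156], [16, 80, 227], [50, 37, 153], [79, 20, 181]]
1 [[0, 0, 512, 384, 196608]]
```

```bash
python3 - <<'E'
import re
t=open('h.py').read()
i=t.index("def mask");j=t.index("def blobs")
t=t[:i]+'''def mask(im,k=2): # warm things: red above green
    f=cv2.GaussianBlur(im,(3,3),0).astype(int)
    return cv2.morphologyEx((f[...,2]-f[...,1]>4).astype(np.uint8),cv2.MORPH_OPEN,np.ones((k,k),np.uint8))
'''+t[j:]
open('h.py','w').write(t)
E
cat > m1.py <<'E'
from h import *
C={n:eyes.calibration(n) for n in("scene","side")}
W={"A":((163,243),(319,151)),"B":((155,288),(306,121)),"teal":((187,262),(294,146)),"salt":((314,160),(189,301)),"sugar":((299,172),(209,259)),"tumb":((272,165),(246,278)),"ring":((335,183),(166,261)),"box":((260,205),(248,192))}
B={n:blobs(cv2.imread(f"pics/{n}0.png"),30,9000)[0] for n in C}
for k,w in W.items():
    o=[]
    for n,(u,v) in zip(C,w):
        b=min(B[n],key=lambda b:np.hypot(b[0]+b[2]/2-u,b[1]+b[3]/2-v)); print(k,n,[int(i) for i in b[:5]],end=" ")
        o.append((C[n],b[0]+b[2]/2-.5,b[1]+b[3]/2-.5))
    x,e=tri(*o); print(x.round(3),round(e,4))
c=eyes.calibration("wrist");s=sensors.observe();r=R.from_quat(s["ee_rot"])
print("cam in tool",r.inv().apply(c["position"]-s["position"]),"axis",r.inv().apply(R.from_quat(c["attitude"]).apply(np.eye(3))).round(3))
E
python3 m1.py
```

```text
A scene [156, 233, 17, 25, 342] A side [314, 143, 13, 21, 214] [ 0.371 -0.286  0.026] 0.004
B scene [145, 275, 20, 29, 455] B side [289, 139, 13, 15, 162] [ 0.469 -0.373 -0.03 ] 0.0315
teal scene [156, 233, 17, 25, 342] teal side [289, 139, 13, 15, 162] [ 0.433 -0.291  0.048] 0.0338
salt scene [329, 176, 14, 15, 181] salt side [183, 300, 14, 14, 138] [ 0.514  0.425 -0.053] 0.0432
sugar scene [329, 176, 14, 15, 181] sugar side [203, 257, 17, 19, 244] [0.532 0.319 0.004] 0.0693
tumb scene [219, 157, 88, 90, 4444] tumb side [239, 267, 17, 24, 332] [ 0.376  0.223 -0.086] 0.0106
ring scene [329, 176, 14, 15, 181] ring side [158, 252, 18, 20, 283] [0.591 0.345 0.014] 0.0042
box scene [219, 157, 88, 90, 4444] box side [213, 151, 71, 88, 4036] [0.488 0.033 0.055] 0.0043
cam in tool [ 0.07300173 -0.00074786 -0.15734235] axis [[-0.001  1.     0.   ]
 [-0.962 -0.001 -0.272]
 [-0.272 -0.     0.962]]
```

```bash
python3 - <<'E'
from h import *
C={n:eyes.calibration(n) for n in("scene","side")}
for nm,n,u,v,z in[("B","scene",154.5,289,.029),("B","side",306,121,.029),("teal","scene",187,262,.017),("teal","side",295,146,.017),("salt","side",190,301,.029),("salt","scene",314,160,.029),("sugar","side",209,259,.045),("tumb","side",247,278.5,.028)]: print(nm,n,plane(C[n],u,v,z).round(3))
go(.40,-.2,.32,1.57)
E
```

```text
B scene [ 0.488 -0.424  0.029]
B side [ 0.486 -0.432  0.029]
teal scene [ 0.471 -0.291  0.017]
teal side [ 0.468 -0.294  0.017]
salt side [0.447 0.43  0.029]
salt scene [0.456 0.434 0.029]
sugar side [0.467 0.297 0.045]
tumb side [0.345 0.295 0.028]
yaw -1.123 tilt [-0.0004  0.0011] q6 -0.15 turn about tool z 0.449 (other way -2.693)  shift(now axes) [ 0.2739 -0.1713 -0.0936] len 0.336
```

Request:
move_arm([
  [[0,0,0],[0.039,-0.0245,-0.0135],1],
  [[0,0,0],[0.039,-0.0245,-0.0135],1],
  [[0,0,0],[0.039,-0.0245,-0.0135],1],
  [[0,0,0],[0.039,-0.0245,-0.0135],1],
  [[0,0,0],[0.039,-0.0245,-0.0135],1],
  [[0,0,0],[0.039,-0.0245,-0.0135],1],
  [[0,0,0],[0.039,-0.0245,-0.0135],1],
  [[0,0,0.149],[0,0,0],1],
])

```text
clock: 0.95
position: [0.4018, -0.1964, 0.323]
ee_rot: [0.989, 0.151, 0.002, 0.0]
contact_force: [-0.5, -1.3, 0.1]
finger_gap: 1.003
gripper_force: 0.0
```

Request:
move_arm([
  [[0,0,0.149],[0,0,0],1],
  [[0,0,0.149],[0,0,0],1],
  [[0,0,0],[0,0,0],1],
  [[0,0,0],[0,0,0],1],
])

```text
clock: 1.35
position: [0.3991, -0.2004, 0.3211]
ee_rot: [1.0, 0.002, -0.0, -0.0]
contact_force: [-0.3, 0.4, 0.6]
finger_gap: 1.002
gripper_force: 0.0
```

```bash
python3 - <<'E'
from h import *
c=eyes.calibration("wrist"); im=eyes.grab_frame("wrist"); cv2.imwrite("pics/w1.png",im); np.save("w1.npy",c,allow_pickle=True)
B,_=blobs(im,60,40000)
for b in B: print([int(i) for i in b[:5]],b[5].round(1),plane(c,b[0]+b[2]/2,b[1]+b[3]/2,.03).round(3)[:2])
go(.42,0.03,.32,1.57)
E
```

```text
[326, 0, 75, 62, 3558] [361.6  28.1] [ 0.591 -0.355]
[0, 34, 209, 127, 22116] [100.6  97.5] [0.498 0.036]
[432, 74, 80, 172, 9517] [481.5 157.8] [ 0.403 -0.555]
[381, 92, 46, 32, 1120] [404.5 107.9] [ 0.484 -0.43 ]
[302, 100, 33, 32, 819] [318.1 115.3] [ 0.471 -0.298]
[296, 164, 31, 32, 759] [310.5 179.3] [ 0.368 -0.293]
[336, 223, 53, 31, 766] [360.5 240.4] [ 0.261 -0.39 ]
[0, 225, 35, 18, 285] [ 14.3 232.3] [0.267 0.224]
[128, 224, 50, 30, 715] [153.3 240.4] [ 0.259 -0.016]
[92, 242, 51, 51, 968] [106.2 267.5] [0.201 0.055]
[394, 242, 30, 51, 880] [410.6 267.2] [ 0.203 -0.482]
[145, 268, 37, 5, 114] [162.7 269.8] [ 0.195 -0.029]
[128, 279, 54, 32, 791] [147.9 296.4] [ 0.142 -0.008]
[245, 278, 267, 33, 2939] [392.6 302. ] [ 0.145 -0.433]
[0, 341, 349, 43, 13603] [180.3 363.2] [-0.019 -0.033]
[375, 370, 17, 14, 175] [382.  377.5] [-0.056 -0.469]
yaw -1.567 tilt [-0.0003  0.0001] q6 0.93 turn about tool z 0.005 (other way -3.137)  shift(now axes) [ 0.0219 -0.2304  0.0011] len 0.231
```

View pics/w1.png

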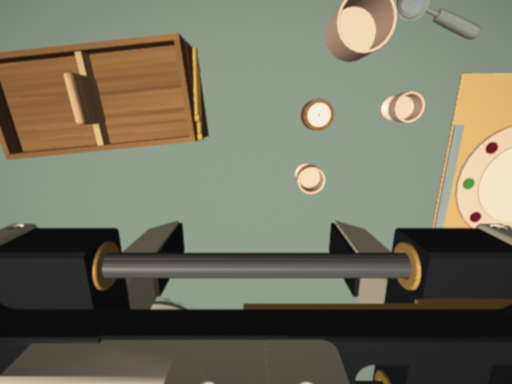

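The wrist view shows the tray (corners about (180,37), (202,138), (8,157)), with the pale handle plate at (73,97). Cups are at (310,178) and (404,107) and the tealight is at (318,115). Next I'll look from above the box.

Request:
move_arm([
  [[0,0,0],[0.004,-0.046,0],1],
  [[0,0,0],[0.004,-0.046,0],1],
  [[0,0,0],[0.004,-0.046,0],1],
  [[0,0,0],[0.004,-0.046,0],1],
  [[0,0,0],[0.004,-0.046,0],1],
  [[0,0,0],[0,0,0],1],
  [[0,0,0],[0,0,0],1],
])

```text
clock: 2.1
position: [0.4189, 0.0302, 0.3212]
ee_rot: [1.0, 0.003, -0.0, 0.0]
contact_force: [1.2, 0.6, 0.5]
finger_gap: 0.998
gripper_force: 0.0
```

```bash
python3 - <<'E'
from h import *
c=eyes.calibration("wrist"); im=eyes.grab_frame("wrist"); cv2.imwrite("pics/w2.png",im); np.save("w2.npy",c,allow_pickle=True)
h=cv2.cvtColor(im,cv2.COLOR_BGR2HSV)
B,_=blobs(im,60,40000)
for b in B: print([int(i) for i in b[:5]],plane(c,b[0]+b[2]/2,b[1]+b[3]/2,.03).round(3)[:2])
E
```

```text
[471, 16, 41, 61, 1951] [ 0.592 -0.316]
[29, 29, 46, 39, 1204] [0.586 0.334]
[160, 53, 211, 123, 21179] [0.493 0.016]
[436, 114, 44, 32, 1111] [ 0.471 -0.292]
[76, 116, 41, 33, 732] [0.464 0.287]
[0, 128, 36, 26, 572] [0.45  0.416]
[423, 175, 47, 33, 1070] [ 0.369 -0.293]
[79, 189, 42, 33, 981] [0.341 0.3  ]
[336, 223, 53, 31, 777] [ 0.281 -0.16 ]
[0, 225, 36, 20, 324] [0.285 0.454]
[126, 224, 52, 30, 725] [0.278 0.216]
[478, 225, 34, 21, 389] [ 0.288 -0.395]
[92, 242, 102, 50, 1147] [0.222 0.238]
[394, 242, 30, 51, 891] [ 0.223 -0.252]
[196, 268, 30, 6, 109] [0.214 0.113]
[245, 277, 267, 34, 2952] [ 0.166 -0.203]
[128, 279, 28, 31, 629] [0.163 0.247]
[0, 341, 350, 43, 13639] [0.    0.196]
[375, 370, 17, 14, 180] [-0.036 -0.239]
```

View pics/w2.png

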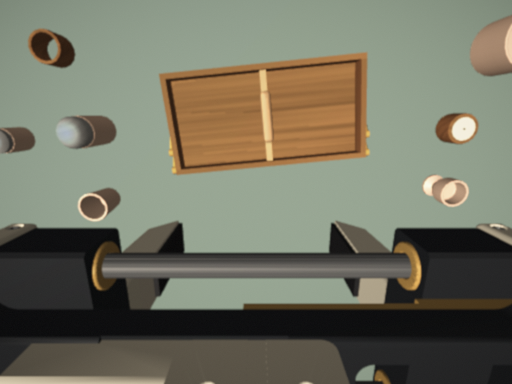

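```bash
python3 - <<'E'
from h import *
c1,c2=[np.load(f"w{i}.npy",allow_pickle=True).item() for i in(1,2)]
P={}
for i,c,box in((1,c1,(0,30,215,165)),(2,c2,(150,45,380,180))):
    im=cv2.imread(f"pics/w{i}.png"); h=cv2.cvtColor(im,cv2.COLOR_BGR2HSV)
    yel=((h[...,0]>20)&(h[...,1]>120)&(h[...,2]>90)).astype(np.uint8)
    m=mask(im)&(1-cv2.dilate(yel,np.ones((3,3))))
    x0,y0,x1,y1=box; q=np.zeros_like(m);q[y0:y1,x0:x1]=m[y0:y1,x0:x1]
    q=cv2.morphologyEx(q,cv2.MORPH_OPEN,np.ones((5,5)))
    k=max(cv2.findContours(q,0,1)[0],key=cv2.contourArea)
    hull=cv2.convexHull(k)
    ap=cv2.approxPolyDP(hull,5,True)[:,0]; print(i,ap.tolist())
    if i==2:
        pts=np.array([plane(c,u,v,.108)[:2] for u,v in hull[:,0]],np.float32)*1000
        print(cv2.minAreaRect(pts), [plane(c,u,v,.108)[:2].round(4).tolist() for u,v in ap])
    # pale wood
    pale=((h[...,2]>150)&(h[...,0]<30)&(h[...,1]>60)).astype(np.uint8)&q
    k=max(cv2.findContours(pale,0,1)[0],key=cv2.contourArea); print("pale",cv2.boundingRect(k),cv2.approxPolyDP(k,2,True)[:,0].tolist())
E
python3 - <<'E'
import cv2
a=cv2.imread('pics/w1.png')[30:170,0:215];b=cv2.imread('pics/w2.png')[45:185,155:375]
cv2.imwrite('pics/hc.png',cv2.vconcat([cv2.resize(x,(700,300) if 0 else (660,290)) for x in(a,b)]))
E
```

```text
1 [[190, 46], [196, 142], [6, 159], [0, 146], [0, 53], [179, 34]]
pale (15, 34, 180, 121) [[177, 34], [97, 42], [80, 47], [173, 38], [176, 41], [174, 47], [91, 55], [94, 70], [176, 61], [178, 65], [173, 67], [160, 66], [96, 75], [177, 70], [179, 75], [176, 77], [100, 83], [99, 86], [178, 77], [182, 86], [180, 88], [102, 97], [104, 112], [112, 114], [183, 107], [185, 110], [182, 112], [107, 118], [106, 123], [111, 142], [188, 134], [188, 137], [104, 146], [98, 124], [80, 125], [82, 118], [68, 72], [63, 72], [65, 87], [54, 90], [67, 91], [70, 106], [61, 108], [69, 107], [72, 111], [15, 120], [72, 115], [74, 120], [17, 127], [18, 130], [64, 129], [36, 134], [40, 134], [40, 137], [22, 141], [23, 148], [96, 143], [97, 147], [50, 152], [53, 154], [194, 141]]
2 [[368, 54], [365, 158], [177, 175], [161, 74]]
((488.7998046875, 17.38037109375), (131.66287231445312, 263.6255187988281), 5.741581439971924) [[0.5651, -0.106], [0.4369, -0.1168], [0.4121, 0.1401], [0.5411, 0.1506]]
pale (160, 53, 209, 122) [[367, 53], [161, 74], [160, 81], [177, 174], [364, 157], [367, 148], [365, 132], [368, 131]]
```

View pics/hc.png

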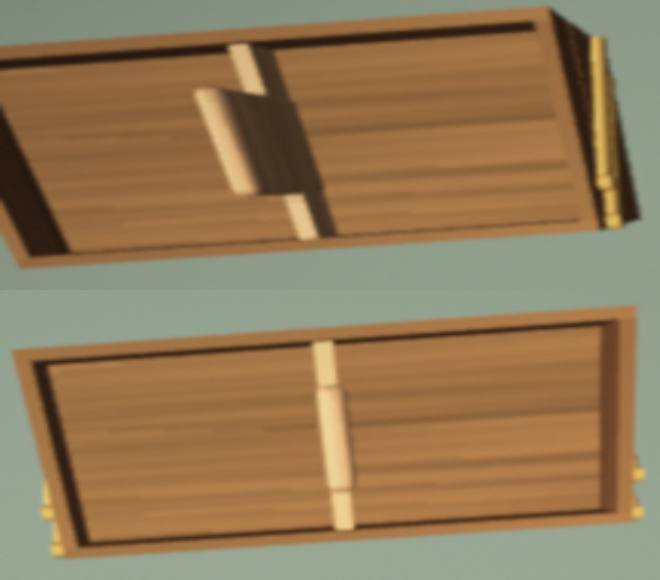

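```bash
python3 - <<'E'
from h import *
c1,c2=[np.load(f"w{i}.npy",allow_pickle=True).item() for i in(1,2)]
print("handle top",tri((c1,67.4,73.4),(c2,264.8,91)),tri((c1,79.2,122.7),(c2,268.3,141.6)))
print("corner back/near right",tri((c1,179.5,34),(c2,367,54)),tri((c1,196,140),(c2,366,157)))
go(.4935,.019,.19,1.57+.095)
E
```

```text
handle top (array([0.51891365, 0.02115571, 0.13292636]), np.float64(0.0007626849975700063)) (array([0.46154795, 0.01593911, 0.13482176]), np.float64(0.0009263561750027985))
corner back/near right (array([ 0.56613791, -0.10573472,  0.10558026]), np.float64(0.0005448958662466386)) (array([ 0.43893942, -0.11875848,  0.10624193]), np.float64(0.000940540736319402))
yaw -1.568 tilt [-0.0002 -0.0006] q6 1.46 turn about tool z -0.091 (other way 3.050)  shift(now axes) [0.0745 0.0104 0.1311] len 0.151
```

The handle's top centre is at about (0.490, 0.0186, 0.134), box yaw is about 0.092 and the tray rim is at 0.106. Going in to pinch the handle.

Request:
move_arm([
  [[0,0,-0.091],[0,0,0],1],
  [[0,0,0],[0.0175,0.0045,0.03],1],
  [[0,0,0],[0.0175,0.0045,0.03],1],
  [[0,0,0],[0.0175,0.0045,0.03],1],
  [[0,0,0],[0.0175,0.0045,0.03],1],
  [[0,0,0],[0,0,0.045],1],
  [[0,0,0],[0,0,0.045],1],
  [[0,0,0],[0,0,0.006],1],
])

```text
clock: 2.95
position: [0.487, 0.0164, 0.1007]
ee_rot: [0.999, 0.045, -0.005, -0.001]
contact_force: [-0.5, -0.3, 0.9]
finger_gap: 0.999
gripper_force: 0.0
```

```bash
python3 - <<'E'
from h import *
go(.4902,.0186,.105,1.57+.092); print(sensors.observe()["contact_force"])
E
```

```text
yaw -1.481 tilt [-0.0101  0.0009] q6 1.36 turn about tool z -0.002 (other way 3.140)  shift(now axes) [ 0.0034 -0.002  -0.0043] len 0.006
[-0.53079467 -0.28595876  0.86338127]
```

Request:
move_arm([
  [[0,0,0],[0,0,0],0.3],
  [[0,0,0],[0,0,0],0.1],
  [[0,0,0],[0,0,0],0.05],
  [[0,0,0],[0,0,0],0.05],
  [[0,0,0],[0,0,0],0.05],
  [[0,0,0],[0,0,0],0.05],
], force=20)

```text
clock: 3.55
position: [0.4906, 0.0181, 0.1058]
ee_rot: [0.999, 0.046, 0.001, 0.0]
contact_force: [0.8, 0.0, -0.6]
finger_gap: 0.524
gripper_force: 0.0
```

```bash
python3 - <<'E'
from h import *
go(.4902,.0186,.105,1.57+.092)
N=16; q=np.linspace(0,1.64,N+1); x=110*(np.cos(.524)-np.cos(.524+q)); z=110*(np.sin(.524+q)-np.sin(.524))
print(np.c_[np.diff(x),-np.diff(z)].round(1).tolist())
E
```

```text
yaw -1.479 tilt [ 0.0011 -0.0002] q6 1.36 turn about tool z 0.001 (other way -3.141)  shift(now axes) [-0.0003 -0.0005  0.0008] len 0.001
[[6.1, -9.5], [7.1, -8.8], [7.9, -8.0], [8.7, -7.2], [9.4, -6.2], [10.0, -5.2], [10.5, -4.2], [10.8, -3.1], [11.1, -2.0], [11.2, -0.8], [11.3, 0.3], [11.2, 1.5], [11.0, 2.6], [10.6, 3.7], [10.2, 4.8], [9.7, 5.8]]
```

Request:
move_arm([
  [[0,0,0],[0,0,0],0.05],
  [[0,0,0],[0,0,0],0.05],
  [[0,0,0],[0,0,0],0.05],
  [[0,0,0],[0,0,0],0.05],
  [[0,0,0],[0,0,0],0.05],
  [[0,0,0],[0,0,0],0.05],
  [[0,0,0],[0,0,0],0.05],
  [[0,0,0],[0,0,0],0.05],
], force=20)

```text
clock: 4.35
position: [0.4904, 0.0177, 0.1052]
ee_rot: [0.999, 0.046, -0.0, 0.0]
contact_force: [0.2, -2.9, -1.5]
finger_gap: 0.133
gripper_force: 20.0
```

Request:
move_arm([
  [[0,0,0],[0.006,0,-0.0095],0.05],
  [[0,0,0],[0.007,0,-0.009],0.05],
  [[0,0,0],[0.008,0,-0.008],0.05],
  [[0,0,0],[0.0085,0,-0.007],0.05],
])

```text
clock: 4.75
position: [0.5194, 0.0207, 0.1382]
ee_rot: [0.999, 0.046, -0.001, 0.0]
contact_force: [1.2, -3.2, -8.0]
finger_gap: 0.128
gripper_force: 20.0
```

Tracking the arc well with low forces, so I'll continue.

Request:
move_arm([
  [[0,0,0],[0.0095,0,-0.0065],0.05],
  [[0,0,0],[0.01,0,-0.0055],0.05],
  [[0,0,0],[0.0105,0,-0.004],0.05],
  [[0,0,0],[0.011,0,-0.003],0.05],
  [[0,0,0],[0.011,0,-0.002],0.05],
  [[0,0,0],[0.011,0,-0.001],0.05],
])

```text
clock: 5.35
position: [0.582, 0.0269, 0.1602]
ee_rot: [0.999, 0.046, -0.001, -0.0]
contact_force: [-1.0, -1.1, -4.6]
finger_gap: 0.124
gripper_force: 20.0
```

Request:
move_arm([
  [[0,0,0],[0.0115,0,0.0005],0.05],
  [[0,0,0],[0.011,0,0.0015],0.05],
  [[0,0,0],[0.011,0,0.0025],0.05],
  [[0,0,0],[0.0105,0,0.0035],0.05],
  [[0,0,0],[0.01,0,0.005],0.05],
  [[0,0,0],[0.0095,0,0.006],0.05],
  [[0,0,0],[0,0,0],0.05],
])

```text
clock: 6.05
position: [0.6473, 0.0334, 0.1407]
ee_rot: [0.999, 0.046, 0.001, -0.001]
contact_force: [2.2, 5.2, 0.5]
finger_gap: 0.133
gripper_force: 20.0
```

```bash
python3 - <<'E'
from h import *
s=sensors.observe();p=s["position"];d=p-np.array([.4905,.018,.1055]);print(d*1000, s["contact_force"]); print("radius point", np.hypot(d[0],d[1]))
im=eyes.grab_frame("scene"); cv2.imwrite("pics/s3.png",im[120:320,100:400].repeat(2,0).repeat(2,1))
E
```

```text
[156.79287925  15.39428324  35.23427138] [2.16082908 5.2463128  0.46343328]
radius point 0.15754678968384989
```

View pics/s3.png

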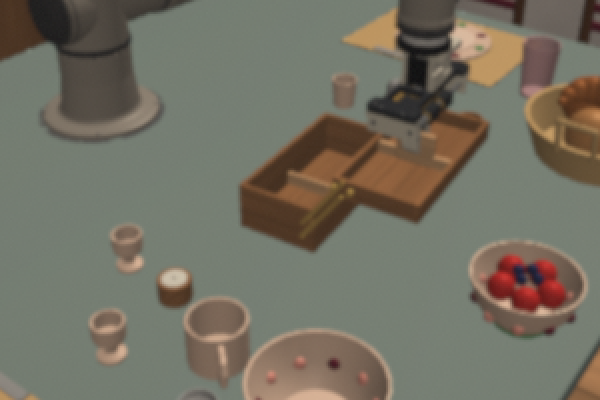

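The tray stands open at q of about 1.64. The brass arms run from the middle of the box ends back to the tray. I'll release, rise and go to cup A.

Request:
move_arm([
  [[0,0,0],[0,0,0],0.5],
  [[0,0,0],[0,0,0],0.5],
  [[0,0,0],[0,0,0],0.5],
  [[0,0,0],[0,0,0],0.5],
  [[0,0,0],[0,0,-0.02],0.5],
  [[0,0,0],[0,0,-0.04],0.6],
  [[0,0,0],[-0.0,0,-0.04],0.8],
  [[0,0,0],[-0.032,0.032,0],1],
])

```text
clock: 6.9
position: [0.6217, -0.0004, 0.2485]
ee_rot: [0.999, 0.048, 0.008, 0.001]
contact_force: [0.6, -1.2, -0.1]
finger_gap: 0.712
gripper_force: 0.0
```

Request:
move_arm([
  [[0,0,0],[-0.032,0.032,0],1],
  [[0,0,0],[-0.032,0.032,0],1],
  [[0,0,0],[-0.032,0.032,0],1],
  [[0,0,0],[-0.032,0.032,0],1],
  [[0,0,0],[-0.032,0.032,0],1],
  [[0,0,0],[-0.032,0.032,0],1],
  [[0,0,0],[-0.032,0.032,0],1],
  [[0,0,0],[-0.032,0.032,0],1],
])

```text
clock: 7.7
position: [0.3838, -0.2821, 0.2421]
ee_rot: [0.999, 0.046, 0.0, 0.0]
contact_force: [0.7, 0.1, 0.2]
finger_gap: 1.004
gripper_force: 0.0
```

Request:
move_arm([
  [[0,0,0],[0,0,0],1],
  [[0,0,0],[0,0,0],1],
  [[0,0,0],[0,0,0],1],
])

```text
clock: 8.0
position: [0.3858, -0.2803, 0.2419]
ee_rot: [0.999, 0.046, 0.0, 0.0]
contact_force: [0.0, 0.6, -0.9]
finger_gap: 1.0
gripper_force: 0.0
```

```bash
python3 - <<'E'
from h import *
c=eyes.calibration("wrist"); im=eyes.grab_frame("wrist"); cv2.imwrite("pics/w3.png",im); np.save("w3.npy",c,allow_pickle=True)
B,_=blobs(im,60,40000)
for b in B:
    if b[1]<230: print([int(i) for i in b[:5]],plane(c,b[0]+b[2]/2,b[1]+b[3]/2,.03).round(3)[:2])
print(sensors.observe()["position"],proj(c,(.37,-.29,.058)))
im=eyes.grab_frame("scene"); cv2.imwrite("pics/s4.png",im)
E
```

```text
[0, 0, 146, 123, 16936] [ 0.501 -0.042]
[293, 0, 81, 45, 2682] [ 0.573 -0.355]
[412, 72, 100, 174, 11706] [ 0.427 -0.555]
[258, 86, 38, 40, 1188] [ 0.472 -0.298]
[354, 86, 52, 39, 1545] [ 0.485 -0.43 ]
[245, 164, 35, 39, 1031] [ 0.369 -0.29 ]
[336, 223, 52, 31, 766] [ 0.299 -0.444]
[0, 225, 35, 18, 285] [0.26 0.06]
[127, 224, 51, 29, 699] [ 0.271 -0.137]
[ 0.38596446 -0.27997741  0.24180243] (np.float64(263.2038406759663), np.float64(187.72516337927357))
```

View pics/w3.png

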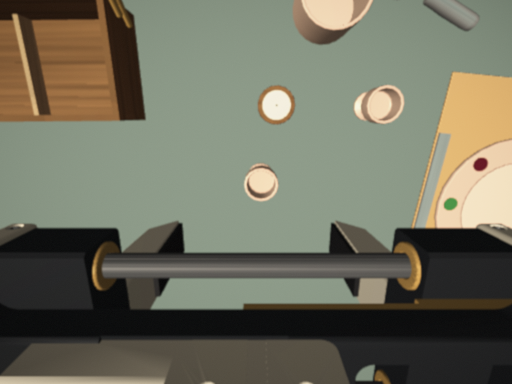

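```bash
python3 - <<'E'
from h import *
c1,c2,c3=[np.load(f"w{i}.npy",allow_pickle=True).item() for i in(1,2,3)]
print("A rim",tri((c1,312.4,181.8),(c3,262.3,185.5),(c2,455.4,194)))
print([plane(c,u,v,.058)[:2].round(4).tolist() for c,u,v in((c1,312.4,181.8),(c3,262.3,185.5),(c2,455.4,194))])
print("B rim",tri((c1,412.4,106),(c3,388.2,103)))
print([plane(c,u,v,.058)[:2].round(4).tolist() for c,u,v in((c1,412.4,106),(c3,388.2,103))])
go(.371,-.291,.030)
E
```

```text
A rim (array([ 0.3720248 , -0.28860875,  0.0569444 ]), np.float64(0.0007271385425884669))
[[0.3715, -0.2884], [0.3728, -0.2886], [0.3725, -0.2878]]
B rim (array([ 0.48592627, -0.42317036,  0.06690178]), np.float64(0.00014324156852722864))
[[0.4861, -0.4279], [0.4868, -0.4273]]
yaw -1.477 tilt [0.0001 0.    ] q6 0.69  shift(now axes) [-0.016   0.0097  0.2117] len 0.213
```

Request:
move_arm([
  [[0,0,0],[-0.0145,0.007,0],1],
  [[0,0,0],[0,0,0.048],0.9],
  [[0,0,0],[0,0,0.048],0.8],
  [[0,0,0],[0,0,0.048],0.75],
  [[0,0,0],[0,0,0.04],0.75],
  [[0,0,0],[0,0,0.0285],0.75],
  [[0,0,0],[0,0,0],0.75],
  [[0,0,0],[0,0,0],0.75],
], force=10)

```text
clock: 8.9
position: [0.3722, -0.2887, 0.0296]
ee_rot: [0.999, 0.047, -0.0, -0.0]
contact_force: [0.2, -0.7, 0.8]
finger_gap: 0.75
gripper_force: 0.0
```

Request:
move_arm([
  [[0,0,0],[0,0,0],0.4],
  [[0,0,0],[0,0,0],0.4],
  [[0,0,0],[0,0,0],0.4],
  [[0,0,0],[0,0,0],0.4],
  [[0,0,0],[0,0,0],0.4],
  [[0,0,0],[0,0,0],0.4],
])

```text
clock: 9.5
position: [0.3719, -0.2894, 0.03]
ee_rot: [0.999, 0.046, 0.001, 0.0]
contact_force: [-0.2, 2.3, 7.3]
finger_gap: 0.477
gripper_force: 10.0
```

```bash
python3 - <<'E'
from h import *
go(.372,-.2885,.029)
# target in bays: box (x,y)-> world
c,s=np.cos(.092),np.sin(.092)
for bx,by in((-.012,-.052),(-.012,.052)): print((.4895+c*bx-s*by,.018+s*bx+c*by))
im=eyes.grab_frame("side"); cv2.imwrite("pics/sd5.png",im[60:260,180:400].repeat(2,0).repeat(2,1))
E
```

```text
yaw -1.479 tilt [ 0.0011 -0.0009] q6 0.65  shift(now axes) [ 0.0002 -0.0009  0.001 ] len 0.001
(np.float64(0.48232800241656754), np.float64(-0.03488253445763769))
(np.float64(0.47277349396434526), np.float64(0.06867764789174025))
```

View pics/sd5.png

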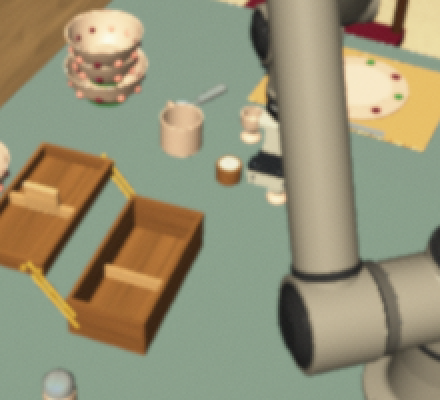

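Cup A is held (gap 0.477 = 44 mm). Carrying it to the right bay.

Request:
move_arm([
  [[0,0,0],[0,0,-0.016],0.4],
  [[0,0,0],[0,0,-0.046],0.4],
  [[0,0,0],[0,0,-0.046],0.4],
  [[0,0,0],[0.011,-0.0205,0],0.4],
  [[0,0,0],[0.0222,-0.0405,0],0.4],
  [[0,0,0],[0.0222,-0.0405,0],0.4],
  [[0,0,0],[0.0222,-0.0405,0],0.4],
  [[0,0,0],[0.0222,-0.0405,0],0.4],
], force=12)

```text
clock: 10.35
position: [0.4545, -0.0967, 0.1373]
ee_rot: [0.999, 0.046, 0.0, 0.0]
contact_force: [0.9, -0.9, -0.4]
finger_gap: 0.479
gripper_force: 12.0
```

Request:
move_arm([
  [[0,0,0],[0.0222,-0.0405,0],0.4],
  [[0,0,0],[0.0113,-0.0203,0],0.4],
  [[0,0,0],[0,0,0],0.4],
  [[0,0,0],[0,0,0],0.4],
])

```text
clock: 10.75
position: [0.4817, -0.0345, 0.137]
ee_rot: [0.999, 0.047, -0.0, 0.0]
contact_force: [-0.4, -0.5, -0.1]
finger_gap: 0.472
gripper_force: 12.0
```

```bash
python3 - <<'E'
from h import *
go(.4823,-.0349,.037); s=sensors.observe();print(s["position"],s["contact_force"],s["finger_gap"])
c=eyes.calibration("wrist"); im=eyes.grab_frame("wrist"); cv2.imwrite("pics/w6.png",im)
im=eyes.grab_frame("scene");cv2.imwrite("pics/s6.png",im[100:260,160:360].repeat(3,0).repeat(3,1))
E
```

```text
yaw -1.478 tilt [-0.0006 -0.0003] q6 1.25  shift(now axes) [0.0007 0.0004 0.1   ] len 0.100
[ 0.48166723 -0.03450551  0.13703377] [-0.43588703 -0.53764717 -0.14206851] 0.47193502976360024
```

View pics/w6.png

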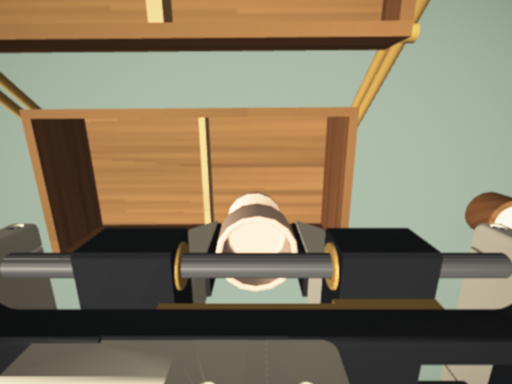

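Cup A is upright in the fingers (rim at (258,245)), and the divider at u=205 lies to its left. Lowering.

Request:
move_arm([
  [[0,0,0],[0,0,0.035],0.4],
  [[0,0,0],[0,0,0.03],0.4],
  [[0,0,0],[0,0,0.02],0.4],
  [[0,0,0],[0,0,0.009],0.4],
  [[0,0,0],[0,0,0.003],0.4],
  [[0,0,0],[0,0,0.0015],0.4],
  [[0,0,0],[0,0,0.0],0.4],
])

```text
clock: 11.55
position: [0.4825, -0.035, 0.0395]
ee_rot: [0.999, 0.046, 0.001, 0.0]
contact_force: [0.2, 0.7, -0.8]
finger_gap: 0.472
gripper_force: 12.0
```

```bash
python3 - <<'E'
from h import *
s=sensors.observe();print(s["position"],s["contact_force"],s["finger_gap"])
E
```

```text
[ 0.48251493 -0.03503583  0.03949028] [ 0.17025519  0.73521128 -0.79448514] 0.47223576745203216
```

Creep down until contact.

Request:
move_arm([
  [[0,0,0],[0,0,0.001],0.4],
  [[0,0,0],[0,0,0.001],0.4],
  [[0,0,0],[0,0,0],0.4],
])

```text
clock: 11.85
position: [0.4823, -0.0347, 0.0371]
ee_rot: [0.999, 0.046, 0.001, 0.0]
contact_force: [-0.4, 0.6, 1.2]
finger_gap: 0.472
gripper_force: 12.0
```

Request:
move_arm([
  [[0,0,0],[0,0,0.0005],0.4],
  [[0,0,0],[0,0,0],0.4],
])

```text
clock: 12.05
position: [0.4826, -0.0346, 0.037]
ee_rot: [0.999, 0.046, 0.001, 0.0]
contact_force: [-0.7, 1.6, 6.3]
finger_gap: 0.471
gripper_force: 12.0
```

Request:
move_arm([
  [[0,0,0],[0,0,0],0.6],
  [[0,0,0],[0,0,0],0.6],
  [[0,0,0],[0,0,0],0.6],
  [[0,0,0],[0,0,-0.01],0.6],
  [[0,0,0],[0,0,-0.035],0.6],
  [[0,0,0],[0,0,-0.045],0.6],
  [[0,0,0],[0,0,-0.045],0.8],
  [[0,0,0],[-0.003,0.04,-0.02],1],
])

```text
clock: 12.85
position: [0.484, -0.0725, 0.1961]
ee_rot: [0.999, 0.048, 0.003, 0.0]
contact_force: [0.7, -0.9, 0.3]
finger_gap: 0.727
gripper_force: 0.0
```

Request:
move_arm([
  [[0,0,0],[-0.004,0.0465,0],1],
  [[0,0,0],[-0.004,0.0465,0],1],
  [[0,0,0],[-0.004,0.0465,0],1],
  [[0,0,0],[-0.004,0.0465,0],1],
  [[0,0,0],[-0.004,0.0465,0],1],
  [[0,0,0],[-0.004,0.0465,0],1],
  [[0,0,0],[-0.004,0.0465,0],1],
  [[0,0,0],[0,0,0],1],
])

```text
clock: 13.65
position: [0.4833, -0.4069, 0.191]
ee_rot: [0.999, 0.043, -0.0, 0.001]
contact_force: [-0.3, -0.1, -0.2]
finger_gap: 1.001
gripper_force: 0.0
```

Request:
move_arm([
  [[0,0,0],[0,0,0],1],
  [[0,0,0],[0,0,0],1],
])

```text
clock: 13.85
position: [0.4846, -0.4004, 0.1915]
ee_rot: [0.999, 0.046, -0.0, -0.0]
contact_force: [0.2, 1.1, 0.3]
finger_gap: 1.002
gripper_force: 0.0
```

```bash
python3 - <<'E'
from h import *
c=eyes.calibration("wrist"); im=eyes.grab_frame("wrist"); cv2.imwrite("pics/w7.png",im); np.save("w7.npy",c,allow_pickle=True)
s=sensors.observe();print(s["position"],proj(c,(.486,-.427,.058)),proj(c,(.486,-.427,0)),"rim px dia",.044*c["fx"]/(c["position"][2]-.058))
for b in blobs(im,60,40000)[0]:
    if b[1]<230: print([int(i) for i in b[:5]],plane(c,b[0]+b[2]/2,b[1]+b[3]/2,.03).round(3)[:2])
go(.486,-.4272,.029)
im=eyes.grab_frame("scene");cv2.imwrite("pics/s7.png",im[100:260,160:360].repeat(3,0).repeat(3,1))
E
```

```text
[ 0.48475986 -0.40010482  0.19165994] (np.float64(281.30759973212815), np.float64(185.5263239422519)) (np.float64(277.4069513106204), np.float64(174.545402245495)) rim px dia 41.427273252200074
[172, 17, 100, 98, 6619] [ 0.604 -0.352]
[285, 26, 28, 15, 160] [ 0.643 -0.43 ]
[280, 49, 14, 19, 89] [ 0.618 -0.42 ]
[0, 83, 40, 120, 3320] [ 0.502 -0.125]
[336, 142, 176, 151, 14757] [ 0.455 -0.611]
[150, 159, 46, 42, 1487] [ 0.474 -0.301]
[260, 162, 41, 45, 1415] [ 0.48  -0.429]
[0, 225, 33, 16, 244] [ 0.387 -0.104]
[127, 224, 51, 29, 689] [ 0.395 -0.275]
yaw -1.478 tilt [0.     0.0003] q6 0.67  shift(now axes) [-0.0013  0.0271  0.1627] len 0.165
```

View pics/s7.png

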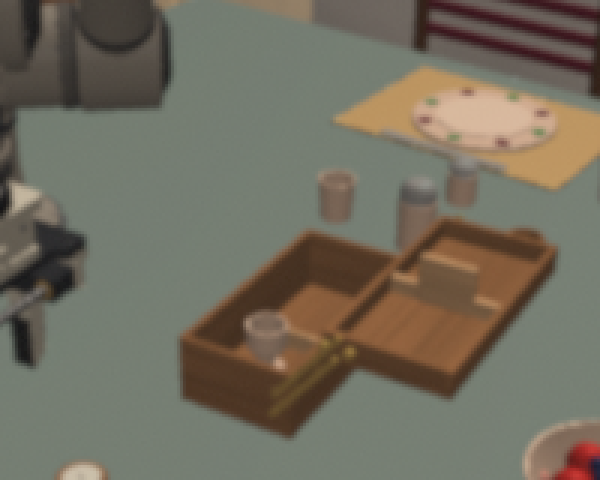

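Cup A stands upright in the right bay (rim at (267,325) in this crop) and the tray rests open. Now grasping B at (0.4853, -0.4264).

Request:
move_arm([
  [[0,0,0],[-0.002,0.026,0],0.9],
  [[0,0,0],[0,0,0.045],0.8],
  [[0,0,0],[0,0,0.045],0.75],
  [[0,0,0],[0,0,0.045],0.75],
  [[0,0,0],[0,0,0.0275],0.75],
  [[0,0,0],[0,0,0],0.75],
  [[0,0,0],[0,0,0],0.75],
], force=12)

```text
clock: 14.65
position: [0.4857, -0.4271, 0.0298]
ee_rot: [0.999, 0.046, 0.0, 0.0]
contact_force: [0.7, -0.3, 0.3]
finger_gap: 0.752
gripper_force: 0.0
```

Request:
move_arm([
  [[0,0,0],[0,0,0],0.4],
  [[0,0,0],[0,0,0],0.4],
  [[0,0,0],[0,0,0],0.4],
  [[0,0,0],[0,0,0],0.4],
  [[0,0,0],[0,0,0],0.4],
  [[0,0,0],[0,0,0],0.4],
])

```text
clock: 15.25
position: [0.4854, -0.4278, 0.0298]
ee_rot: [0.999, 0.046, 0.001, 0.001]
contact_force: [0.3, 1.4, 6.6]
finger_gap: 0.475
gripper_force: 12.0
```

Request:
move_arm([
  [[0,0,0],[0,0,-0.016],0.4],
  [[0,0,0],[0,0,-0.046],0.4],
  [[0,0,0],[0,0,-0.046],0.4],
  [[0,0,0],[0,0,-0.04],0.4],
  [[0,0,0],[0,0,0],0.4],
])

```text
clock: 15.75
position: [0.487, -0.4299, 0.1836]
ee_rot: [0.999, 0.046, 0.004, 0.005]
contact_force: [-0.0, -1.1, -0.2]
finger_gap: 0.474
gripper_force: 12.0
```

```bash
python3 - <<'E'
from h import *
s=sensors.observe();print(s["position"],s["finger_gap"]);go(.4728,.0687,.178)
E
```

```text
[ 0.48699558 -0.42987145  0.18364823] 0.47353162875505467
yaw -1.479 tilt [ 0.008  -0.0092] q6 0.64  shift(now axes) [ 0.0315 -0.4978  0.001 ] len 0.499
```

Request:
move_arm([
  [[0,0,0],[0.0015,-0.0225,0],0.4],
  [[0,0,0],[0.003,-0.045,0],0.4],
  [[0,0,0],[0.003,-0.045,0],0.4],
  [[0,0,0],[0.003,-0.045,0],0.4],
  [[0,0,0],[0.003,-0.045,0],0.4],
  [[0,0,0],[0.003,-0.045,0],0.4],
  [[0,0,0],[0.003,-0.045,0],0.4],
  [[0,0,0],[0.003,-0.045,0],0.4],
])

```text
clock: 16.55
position: [0.4757, -0.0876, 0.1761]
ee_rot: [0.999, 0.046, -0.0, -0.0]
contact_force: [0.8, 0.3, -0.3]
finger_gap: 0.471
gripper_force: 12.0
```

Request:
move_arm([
  [[0,0,0],[0.003,-0.045,0],0.4],
  [[0,0,0],[0.003,-0.045,0],0.4],
  [[0,0,0],[0.003,-0.045,0],0.4],
  [[0,0,0],[0.0015,-0.0225,0],0.4],
  [[0,0,0],[0,0,0],0.4],
  [[0,0,0],[0,0,0],0.4],
  [[0,0,0],[0,0,0],0.4],
])

```text
clock: 17.25
position: [0.4724, 0.0674, 0.1764]
ee_rot: [0.999, 0.045, -0.0, 0.0]
contact_force: [1.2, 0.3, -0.9]
finger_gap: 0.473
gripper_force: 12.0
```

```bash
python3 - <<'E'
from h import *
s=sensors.observe();print(s["position"],s["finger_gap"]);go(.4728,.0687,.037)
E
```

```text
[0.4724449  0.06739716 0.17636804] 0.47331447840293184
yaw -1.480 tilt [-0.0005 -0.0005] q6 1.46  shift(now axes) [ 0.0005 -0.0013  0.1394] len 0.139
```

Request:
move_arm([
  [[0,0,0],[0,-0.001,0.035],0.4],
  [[0,0,0],[0,0,0.04],0.4],
  [[0,0,0],[0,0,0.03],0.4],
  [[0,0,0],[0,0,0.02],0.4],
  [[0,0,0],[0,0,0.008],0.4],
  [[0,0,0],[0,0,0.003],0.4],
  [[0,0,0],[0,0,0.001],0.4],
  [[0,0,0],[0,0,0],0.4],
])

```text
clock: 18.05
position: [0.4731, 0.0692, 0.0406]
ee_rot: [0.999, 0.046, 0.001, 0.0]
contact_force: [0.1, -0.0, -0.5]
finger_gap: 0.477
gripper_force: 12.0
```

Request:
move_arm([
  [[0,0,0],[0,0,0.001],0.4],
  [[0,0,0],[0,0,0.0005],0.4],
  [[0,0,0],[0,0,0],0.4],
])

```text
clock: 18.35
position: [0.4725, 0.0695, 0.0385]
ee_rot: [0.999, 0.046, 0.0, 0.0]
contact_force: [-0.8, -0.9, -0.9]
finger_gap: 0.473
gripper_force: 12.0
```

Request:
move_arm([
  [[0,0,0],[0,0,0.0005],0.4],
  [[0,0,0],[0,0,0],0.4],
])

```text
clock: 18.55
position: [0.4724, 0.0694, 0.0377]
ee_rot: [0.999, 0.046, 0.0, 0.0]
contact_force: [0.2, -0.1, -1.2]
finger_gap: 0.472
gripper_force: 12.0
```

Request:
move_arm([
  [[0,0,0],[0,0,0.0007],0.4],
  [[0,0,0],[0,0,0],0.4],
])

```text
clock: 18.75
position: [0.4724, 0.0694, 0.037]
ee_rot: [0.999, 0.046, 0.0, 0.0]
contact_force: [-0.5, -0.0, -1.2]
finger_gap: 0.475
gripper_force: 12.0
```

Request:
move_arm([
  [[0,0,0],[0,0,0.0005],0.4],
  [[0,0,0],[0,0,0],0.4],
])

```text
clock: 18.95
position: [0.4726, 0.0695, 0.0368]
ee_rot: [0.999, 0.046, 0.0, 0.0]
contact_force: [0.4, 1.4, 4.6]
finger_gap: 0.468
gripper_force: 12.0
```

Request:
move_arm([
  [[0,0,0],[0,0,0],0.6],
  [[0,0,0],[0,0,0],0.6],
  [[0,0,0],[0,0,0],0.6],
  [[0,0,0],[0,0,-0.01],0.6],
  [[0,0,0],[0,0,-0.035],0.6],
  [[0,0,0],[0,0,-0.045],0.6],
  [[0,0,0],[0,0,-0.045],0.7],
  [[0,0,0],[0,0.02,-0.045],0.7],
])

```text
clock: 19.75
position: [0.4735, 0.0506, 0.2191]
ee_rot: [0.999, 0.047, 0.0, -0.0]
contact_force: [0.9, -1.0, -0.3]
finger_gap: 0.688
gripper_force: 0.0
```

Request:
move_arm([
  [[0,0,0],[0,0.033,-0.02],0.7],
  [[0,0,0],[0,0,0],0.7],
  [[0,0,0],[0,0,0],0.7],
])

```text
clock: 20.05
position: [0.477, 0.0163, 0.2371]
ee_rot: [0.999, 0.045, 0.0, -0.0]
contact_force: [-0.4, 1.4, -1.1]
finger_gap: 0.697
gripper_force: 0.0
```

```bash
python3 - <<'E'
from h import *
c=eyes.calibration("wrist"); im=eyes.grab_frame("wrist"); cv2.imwrite("pics/w8.png",im); np.save("w8.npy",c,allow_pickle=True)
s=sensors.observe();print(s["position"]);go(.6518,.0329,.1385)
print("predicted handle top ends",[np.round(proj(c,(.6518+k*.0299,.0329+k*.0027,.169)),1).tolist() for k in(1,-1)])
E
```

```text
[0.47656228 0.01687426 0.23619099]
yaw -1.480 tilt [-0.001   0.0004] q6 1.35  shift(now axes) [0.1761 0.     0.0975] len 0.201
predicted handle top ends [[255.9, -93.3], [256.0, 10.6]]
```

View pics/w8.png

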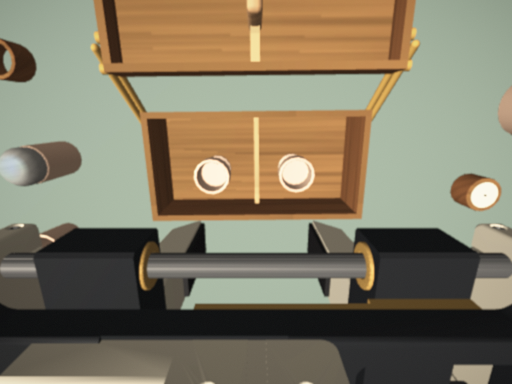

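Both cups stand upright, at (213,176) and (296,173), one on each side of the divider (u=257). The handle is where predicted, at u=256. Regrasping it to close the tray.

Request:
move_arm([
  [[0,0,0],[0.044,0,0],0.7],
  [[0,0,0],[0.044,0,0],0.7],
  [[0,0,0],[0.044,0,0],0.7],
  [[0,0,0],[0.044,0,0],0.6],
  [[0,0,0],[0,0,0],0.5],
  [[0,0,0],[0,0,0.045],0.5],
  [[0,0,0],[0,0,0.045],0.5],
  [[0,0,0],[0,0,0.007],0.5],
], force=20)

```text
clock: 20.9
position: [0.6476, 0.034, 0.1325]
ee_rot: [0.999, 0.046, -0.007, -0.001]
contact_force: [0.0, 0.1, -1.2]
finger_gap: 0.503
gripper_force: 0.0
```

Request:
move_arm([
  [[0,0,0],[0,0,0],0.3],
  [[0,0,0],[0,0,0],0.1],
  [[0,0,0],[0,0,0],0.05],
  [[0,0,0],[0,0,0],0.05],
  [[0,0,0],[0,0,0],0.05],
  [[0,0,0],[0,0,0],0.05],
  [[0,0,0],[0,0,0],0.05],
  [[0,0,0],[0,0,0],0.05],
])

```text
clock: 21.7
position: [0.6531, 0.0339, 0.1412]
ee_rot: [0.999, 0.046, 0.001, -0.001]
contact_force: [-1.0, 5.4, 6.0]
finger_gap: 0.129
gripper_force: 20.0
```

```bash
python3 - <<'E'
from h import *
s=sensors.observe();d=s["position"]-np.array([.4905,.018,.1055]);print(s["position"],d*1000,s["contact_force"],s["finger_gap"])
N=17; q=np.linspace(1.70,0,N+1); x=110*(np.cos(.524)-np.cos(.524+q)); z=110*(np.sin(.524+q)-np.sin(.524))
print(np.c_[np.diff(x),-np.diff(z)].round(1).tolist())
E
```

```text
[0.65307359 0.03393582 0.14124255] [162.57358582  15.93582087  35.74255165] [-1.00572359  5.37862569  5.98829147] 0.12899268190436913
[[-9.1, -6.2], [-9.6, -5.3], [-10.1, -4.3], [-10.5, -3.3], [-10.8, -2.2], [-10.9, -1.1], [-11.0, -0.0], [-10.9, 1.1], [-10.8, 2.1], [-10.5, 3.2], [-10.1, 4.2], [-9.7, 5.2], [-9.1, 6.2], [-8.4, 7.1], [-7.7, 7.9], [-6.9, 8.6], [-6.0, 9.2]]
```

Request:
move_arm([
  [[0,0,0],[-0.009,0,-0.006],0.05],
  [[0,0,0],[-0.0095,0,-0.0055],0.05],
  [[0,0,0],[-0.01,0,-0.0045],0.05],
  [[0,0,0],[-0.0105,0,-0.0035],0.05],
  [[0,0,0],[-0.011,0,-0.002],0.05],
  [[0,0,0],[-0.011,0,-0.001],0.05],
  [[0,0,0],[-0.011,0,0],0.05],
  [[0,0,0],[-0.011,0,0.001],0.05],
])

```text
clock: 22.5
position: [0.5705, 0.0257, 0.1627]
ee_rot: [0.999, 0.046, 0.002, -0.0]
contact_force: [-0.0, 3.4, 2.2]
finger_gap: 0.129
gripper_force: 20.0
```

Request:
move_arm([
  [[0,0,0],[-0.011,0,0.002],0.05],
  [[0,0,0],[-0.0105,0,0.003],0.05],
  [[0,0,0],[-0.01,0,0.004],0.05],
  [[0,0,0],[-0.0095,0,0.005],0.05],
  [[0,0,0],[-0.009,0,0.006],0.05],
  [[0,0,0],[-0.0085,0,0.007],0.05],
])

```text
clock: 23.1
position: [0.5116, 0.0198, 0.1342]
ee_rot: [0.999, 0.046, 0.001, 0.0]
contact_force: [3.6, 1.8, -5.1]
finger_gap: 0.131
gripper_force: 20.0
```

```bash
python3 - <<'E'
from h import *
s=sensors.observe();d=s["position"]-np.array([.4905,.018,.1055]);print(s["position"],d*1000,s["contact_force"],s["finger_gap"]); go(.4905,.018,.1055)
E
```

```text
[0.51160858 0.01981912 0.13419349] [21.10858307  1.81911652 28.6934927 ] [ 3.63825544  1.8374048  -5.05358097] 0.13125637812197652
yaw -1.479 tilt [ 0.0015 -0.0002] q6 1.37  shift(now axes) [-0.0212 -0.0001  0.0287] len 0.036
```

Request:
move_arm([
  [[0,0,0],[-0.0075,0,0.008],0.05],
  [[0,0,0],[-0.0065,0,0.0085],0.05],
  [[0,0,0],[-0.006,0,0.0085],0.05],
  [[0,0,0],[0,0,0.001],0.05],
  [[0,0,0],[0,0,0],0.05],
])

```text
clock: 23.6
position: [0.4913, 0.0178, 0.1082]
ee_rot: [0.999, 0.046, -0.0, 0.0]
contact_force: [-2.1, -0.0, 4.3]
finger_gap: 0.134
gripper_force: 20.0
```

Request:
move_arm([
  [[0,0,0],[0,0,0],0.4],
  [[0,0,0],[0,0,0],0.4],
  [[0,0,0],[0,0,0],0.4],
  [[0,0,0],[0,0,0],0.4],
  [[0,0,0],[0,0,-0.02],0.5],
  [[0,0,0],[0,0,-0.045],0.7],
  [[0,0,0],[0,0,-0.045],1],
  [[0,0,0],[0,-0.04,-0.03],1],
])

```text
clock: 24.4
position: [0.4895, 0.0553, 0.251]
ee_rot: [0.999, 0.043, 0.002, 0.001]
contact_force: [1.5, 1.0, 0.5]
finger_gap: 0.701
gripper_force: 0.0
```

Request:
move_arm([
  [[0,0,0],[0,-0.046,0],1],
  [[0,0,0],[0,-0.046,0],1],
  [[0,0,0],[0,-0.046,0],1],
  [[0,0,0],[0,-0.046,0],1],
  [[0,0,0],[0,-0.046,0],1],
  [[0,0,0],[0,-0.046,0],1],
  [[0,0,0],[0,0,0],1],
  [[0,0,0],[0,0,0],1],
])

```text
clock: 25.2
position: [0.4622, 0.3334, 0.2474]
ee_rot: [0.999, 0.047, -0.0, 0.0]
contact_force: [-0.1, -0.9, -0.2]
finger_gap: 0.999
gripper_force: 0.0
```

```bash
python3 - <<'E'
from h import *
s=sensors.observe();print(s["position"])
c=eyes.calibration("wrist"); im=eyes.grab_frame("wrist"); cv2.imwrite("pics/w9.png",im); np.save("w9.npy",c,allow_pickle=True)
for b in blobs(im,60,40000)[0]:
    if b[1]<230: print([int(i) for i in b[:5]],plane(c,b[0]+b[2]/2,b[1]+b[3]/2,.03).round(3)[:2])
E
```

```text
[0.4621884  0.33338486 0.24738625]
[0, 0, 119, 57, 5063] [0.613 0.588]
[240, 51, 39, 43, 717] [0.587 0.341]
[0, 88, 178, 166, 16099] [0.439 0.565]
[377, 124, 135, 122, 13860] [0.465 0.067]
[269, 151, 35, 32, 387] [0.47  0.293]
[177, 156, 27, 28, 332] [0.453 0.425]
[299, 175, 7, 14, 61] [0.451 0.268]
[336, 223, 52, 31, 757] [0.373 0.167]
```

View pics/w9.png

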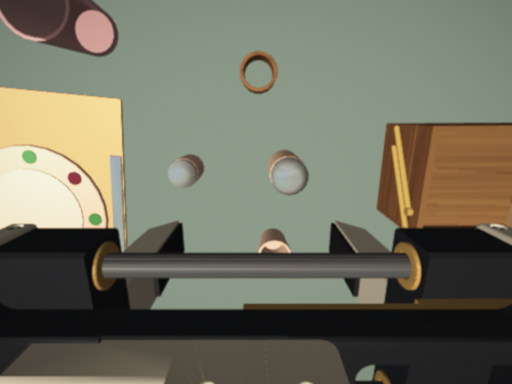

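The wrist view shows the salt cap at (183,172), sugar at (288,175), the ring at (258,72) with the cloth visible through it, and the tumbler at (275,243). Moving above the salt for a second view.

Request:
move_arm([
  [[0,0,0],[0,-0.046,0.02],1],
  [[0,0,0],[0,-0.046,0.02],1],
  [[0,0,0],[0,0,0],1],
  [[0,0,0],[0,0,0],1],
  [[0,0,0],[0,0,0],1],
])

```text
clock: 25.75
position: [0.4552, 0.4225, 0.2089]
ee_rot: [0.999, 0.045, 0.0, 0.0]
contact_force: [0.5, 0.1, 0.7]
finger_gap: 0.998
gripper_force: 0.0
```

```bash
python3 - <<'E'
from h import *
c=eyes.calibration("wrist"); im=eyes.grab_frame("wrist"); cv2.imwrite("pics/w10.png",im); np.save("w10.npy",c,allow_pickle=True)
c9=np.load("w9.npy",allow_pickle=True).item(); im9=cv2.imread("pics/w9.png")
print(sensors.observe()["position"])
R_={}
for nm,i,cc in(("9",im9,c9),("10",im,c)):
    f=cv2.GaussianBlur(i,(3,3),0).astype(int); m=((f[...,0]-f[...,2]>4)).astype(np.uint8); m[222:]=0
    m=cv2.morphologyEx(m,cv2.MORPH_OPEN,np.ones((5,5)))
    print(nm,"table",f[200,230],f[100,330])
    for k in cv2.findContours(m,0,1)[0]:
        if 200<cv2.contourArea(k)<3000: print(nm,"cap",cv2.minEnclosingCircle(k),cv2.boundingRect(k),plane(cc,*cv2.minEnclosingCircle(k)[0],.05).round(4))
    for b in blobs(i,60,40000)[0]:
        if b[1]<200 and b[2]<60: print("warm",[int(t) for t in b[:5]])
    m=255*np.ones(1)
x,y=150,100; cv2.imwrite("pics/c10.png",np.hstack([im9[40:240,120:320],im[40:240,160:360]]).repeat(2,0).repeat(2,1))
E
```

```text
[0.45531128 0.42247247 0.2091734 ]
9 table [138 155 142] [135 153 139]
9 cap ((115.5, 180.0), 23.436182022094727) (111, 157, 10, 47) [0.435  0.5191 0.05  ]
warm [240, 51, 39, 43, 717]
warm [269, 151, 35, 32, 387]
warm [177, 156, 27, 28, 332]
warm [299, 175, 7, 14, 61]
10 table [128 145 132] [126 143 130]
warm [312, 45, 49, 48, 1236]
warm [335, 156, 50, 43, 919]
warm [235, 161, 31, 22, 301]
```

View pics/c10.png

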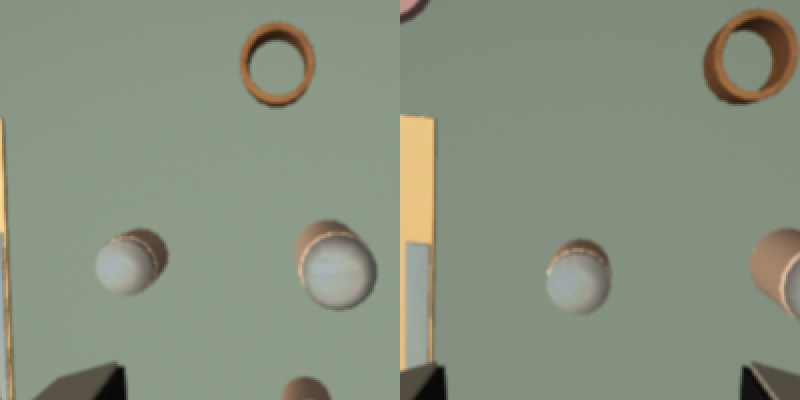

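The crop shows the salt cap circle at (183.5,172.5) in the first view and (249.5,181) in the second. The ring's top rim is at (258.7,72) and (337.5,67). I'll firm up the cap centres with a mask.

```bash
python3 - <<'E'
from h import *
O={}
for n,(u,v) in(("9",(183.5,172.5)),("10",(249.5,181))):
    i=cv2.imread(f"pics/w{n}.png"); f=cv2.GaussianBlur(i,(3,3),0).astype(int)
    m=((f[...,1]-(f[...,0]+f[...,2])/2<9)).astype(np.uint8)
    w=np.zeros_like(m); cv2.circle(w,(int(u),int(v)),40,1,-1); m&=w; m[218:]=0
    cap=m&(1-mask(i,1)); cap=cv2.morphologyEx(cap,cv2.MORPH_OPEN,np.ones((5,5)))
    k=max(cv2.findContours(cap,0,1)[0],key=cv2.contourArea); cc=cv2.minEnclosingCircle(k); print(n,cc,cv2.boundingRect(k),"whole",cv2.boundingRect(max(cv2.findContours(m,0,1)[0],key=cv2.contourArea)))
    O[n]=(np.load(f"w{n}.npy",allow_pickle=True).item(),*cc[0])
print("cap",tri(*O.values()),[plane(*o,.045)[:2].round(4).tolist() for o in O.values()])
a,b=O["9"][0],O["10"][0]
print("cap hand",tri((a,183.5,172.5),(b,249.5,181)))
print("ring top",tri((a,258.7,72),(b,337.5,67)),plane(a,258.7,72,.034),plane(b,337.5,67,.034))
E
```

```text
9 ((180.73825073242188, 171.49664306640625), 11.644431114196777) (170, 162, 22, 20) whole (169, 154, 35, 34)
10 ((243.46153259277344, 178.53846740722656), 9.246889114379883) (235, 170, 16, 17) whole (233, 159, 33, 39)
cap (array([0.44970552, 0.43890836, 0.02744383]), np.float64(0.00020694455221637894)) [[0.4535, 0.4344], [0.4539, 0.4384]]
cap hand (array([0.45177556, 0.43093953, 0.04405204]), np.float64(0.0004296320890833375))
ring top (array([0.58815308, 0.34262518, 0.02913205]), np.float64(0.0005767338486705096)) [0.58689119 0.34251701 0.034     ] [0.58784727 0.34394765 0.034     ]
```

Request:
move_arm([
  [[0,0,0],[-0.0027,-0.0088,0],0.9],
  [[0,0,0],[0,0,0.048],0.8],
  [[0,0,0],[0,0,0.048],0.75],
  [[0,0,0],[0,0,0.048],0.7],
  [[0,0,0],[0,0,0.036],0.7],
  [[0,0,0],[0,0,0.0155],0.7],
  [[0,0,0],[0,0,0],0.7],
  [[0,0,0],[0,0,0],0.7],
], force=12)

```text
clock: 26.6
position: [0.4515, 0.4328, 0.0137]
ee_rot: [0.999, 0.046, 0.001, -0.0]
contact_force: [0.2, -0.1, 1.0]
finger_gap: 0.699
gripper_force: 0.0
```

Request:
move_arm([
  [[0,0,0],[0,0,0],0.36],
  [[0,0,0],[0,0,0],0.36],
  [[0,0,0],[0,0,0],0.36],
  [[0,0,0],[0,0,0],0.36],
  [[0,0,0],[0,0,0],0.36],
  [[0,0,0],[0,0,0],0.36],
])

```text
clock: 27.2
position: [0.4512, 0.4326, 0.0135]
ee_rot: [0.999, 0.046, 0.001, -0.0]
contact_force: [-0.5, -0.6, 5.8]
finger_gap: 0.433
gripper_force: 12.0
```

```bash
python3 - <<'E'
from h import *
im=eyes.grab_frame("scene");cv2.imwrite("pics/s11.png",im[100:260,160:360].repeat(3,0).repeat(3,1))
s=sensors.observe();print(s["position"],s["finger_gap"])
c,sn=np.cos(.092),np.sin(.092)
for bx,by in((-.0,.066),(0,-.066)): print((.4895+c*bx-sn*by,.018+sn*bx+c*by))
go(.4895-sn*.066,.018+c*.066,.17)
E
```

```text
[0.45114027 0.43260677 0.01348745] 0.4316345926927011
(np.float64(0.48343656194378204), np.float64(0.08372088495248986))
(np.float64(0.49556343805621794), np.float64(-0.047720884952489856))
yaw -1.479 tilt [0.001  0.0004] q6 2.12  shift(now axes) [ 3.000e-04  3.503e-01 -1.566e-01] len 0.384
```

View pics/s11.png

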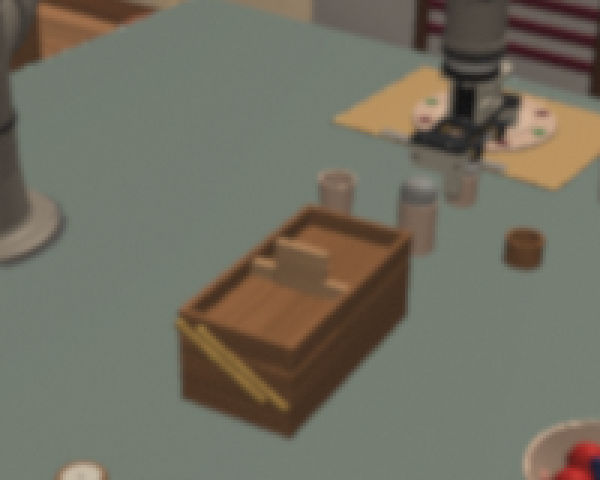

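The tray is fully down and the salt is gripped (39.7 mm). Lifting and carrying it to the left tray bay.

Request:
move_arm([
  [[0,0,0],[0,0,-0.016],0.36],
  [[0,0,0],[0,0,-0.047],0.36],
  [[0,0,0],[0,0,-0.047],0.36],
  [[0,0,0],[0,0,-0.047],0.36],
  [[0,0,0],[0,0.02,0],0.36],
  [[0,0,0],[0,0.04,0],0.36],
  [[0,0,0],[0,0.045,0],0.36],
  [[0,0,0],[0,0.045,0],0.36],
])

```text
clock: 28.05
position: [0.464, 0.2818, 0.1693]
ee_rot: [0.999, 0.046, -0.0, 0.0]
contact_force: [-0.3, 0.1, -0.9]
finger_gap: 0.437
gripper_force: 12.0
```

Request:
move_arm([
  [[0,0,0],[0,0.045,0],0.36],
  [[0,0,0],[0,0.045,0],0.36],
  [[0,0,0],[0,0.045,0],0.36],
  [[0,0,0],[0,0.045,0],0.36],
  [[0,0,0],[0,0.02,0],0.36],
  [[0,0,0],[0,0,0],0.36],
  [[0,0,0],[0,0,0],0.36],
  [[0,0,0],[0,0,0],0.36],
])

```text
clock: 28.85
position: [0.4827, 0.0849, 0.1695]
ee_rot: [0.999, 0.046, -0.0, -0.0]
contact_force: [-0.7, -0.1, -1.0]
finger_gap: 0.431
gripper_force: 12.0
```

```bash
python3 - <<'E'
from h import *
s=sensors.observe();print(s["position"],s["finger_gap"]); go(.4834,.0837,.0985)
E
```

```text
[0.48265544 0.08491692 0.16950347] 0.4307409100575021
yaw -1.478 tilt [-0.0003  0.0003] q6 1.50  shift(now axes) [0.0006 0.0013 0.071 ] len 0.071
```

Request:
move_arm([
  [[0,0,0],[0,0,0.03],0.36],
  [[0,0,0],[0,0,0.025],0.36],
  [[0,0,0],[0,0,0.01],0.36],
  [[0,0,0],[0,0,0.003],0.36],
  [[0,0,0],[0,0,0.001],0.36],
  [[0,0,0],[0,0,0],0.36],
])

```text
clock: 29.45
position: [0.4835, 0.0842, 0.1015]
ee_rot: [0.999, 0.046, 0.001, 0.0]
contact_force: [0.3, -0.2, -1.7]
finger_gap: 0.435
gripper_force: 12.0
```

Request:
move_arm([
  [[0,0,0],[0,0,0.001],0.36],
  [[0,0,0],[0,0,0],0.36],
])

```text
clock: 29.65
position: [0.4832, 0.0839, 0.1002]
ee_rot: [0.999, 0.046, 0.001, 0.0]
contact_force: [0.3, -0.5, -1.6]
finger_gap: 0.437
gripper_force: 12.0
```

Request:
move_arm([
  [[0,0,0],[0,0,0.0007],0.36],
  [[0,0,0],[0,0,0],0.36],
])

```text
clock: 29.85
position: [0.4829, 0.0839, 0.099]
ee_rot: [0.999, 0.046, 0.0, 0.0]
contact_force: [-0.0, 0.8, -1.7]
finger_gap: 0.434
gripper_force: 12.0
```

Request:
move_arm([
  [[0,0,0],[0,0,0.0006],0.36],
  [[0,0,0],[0,0,0],0.36],
])

```text
clock: 30.05
position: [0.4829, 0.0839, 0.0985]
ee_rot: [0.999, 0.046, 0.0, 0.0]
contact_force: [-0.1, 0.2, -0.6]
finger_gap: 0.431
gripper_force: 12.0
```

Request:
move_arm([
  [[0,0,0],[0,0,0.0004],0.36],
  [[0,0,0],[0,0,0],0.36],
])

```text
clock: 30.25
position: [0.483, 0.0839, 0.0983]
ee_rot: [0.999, 0.046, 0.0, 0.0]
contact_force: [-2.2, -0.9, 4.2]
finger_gap: 0.435
gripper_force: 12.0
```

Request:
move_arm([
  [[0,0,0],[0,0,0],0.6],
  [[0,0,0],[0,0,0],0.6],
  [[0,0,0],[0,0,0],0.6],
  [[0,0,0],[0,0,-0.01],0.6],
  [[0,0,0],[0,0,-0.04],0.6],
  [[0,0,0],[0,0,-0.05],0.7],
  [[0,0,0],[0.0213,-0.0414,0],0.9],
  [[0,0,0],[0.0213,-0.0414,0],1],
])

```text
clock: 31.05
position: [0.5193, 0.1707, 0.2012]
ee_rot: [0.999, 0.044, 0.003, -0.0]
contact_force: [1.7, 0.1, -0.3]
finger_gap: 0.813
gripper_force: 0.0
```

Request:
move_arm([
  [[0,0,0],[0.0213,-0.0414,0],1],
  [[0,0,0],[0.0213,-0.0414,0],1],
  [[0,0,0],[0.0213,-0.0414,0],1],
  [[0,0,0],[0,0,0],1],
  [[0,0,0],[0,0,0],1],
  [[0,0,0],[0,0,0],1],
])

```text
clock: 31.65
position: [0.5697, 0.299, 0.1982]
ee_rot: [0.999, 0.046, -0.0, 0.0]
contact_force: [0.1, -0.2, 0.8]
finger_gap: 1.007
gripper_force: 0.0
```

```bash
python3 - <<'E'
from h import *
c=eyes.calibration("wrist"); im=eyes.grab_frame("wrist"); cv2.imwrite("pics/w12.png",im)
print(sensors.observe()["position"],proj(c,(.5873,.3431,.034)),.048*c["fx"]/(c["position"][2]-.034))
for b in blobs(im,60,40000)[0]:
    if b[1]<230: print([int(t) for t in b[:5]])
for n,u,v in(("side",134,240),("scene",362,190)): print(plane(eyes.calibration(n),u,v,.08).round(3))
go(.5873,.3431,.006)
E
```

```text
[0.56977313 0.29869752 0.1984425 ] (np.float64(220.8946039200696), np.float64(160.57484561397098)) 40.87610944197281
[19, 0, 258, 82, 14956]
[0, 82, 76, 70, 3965]
[202, 139, 41, 42, 805]
[0, 173, 86, 69, 4714]
[336, 203, 176, 90, 6390]
[127, 224, 51, 30, 703]
[0.677 0.36  0.08 ]
[0.73  0.253 0.08 ]
yaw -1.480 tilt [ 0.0001 -0.0003] q6 1.84  shift(now axes) [ 0.0215 -0.0427  0.1924] len 0.198
```

View pics/w12.png

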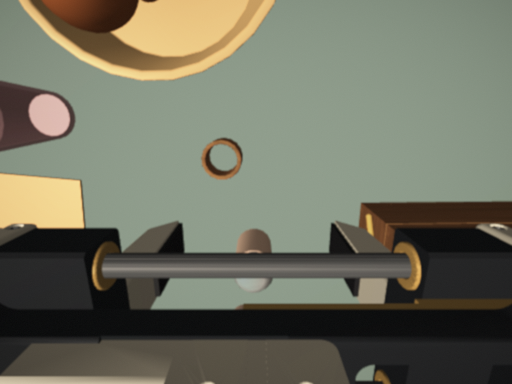

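The ring is at (222,160), 2 px from the prediction. The basket rim (v of about 78) is clear of the gripper. Grasping the ring.

Request:
move_arm([
  [[0,0,0],[0.022,-0.041,0],0.95],
  [[0,0,0],[0,0,0.048],0.9],
  [[0,0,0],[0,0,0.048],0.85],
  [[0,0,0],[0,0,0.048],0.8],
  [[0,0,0],[0,0,0.035],0.8],
  [[0,0,0],[0,0,0.0125],0.8],
  [[0,0,0],[0,0,0],0.8],
  [[0,0,0],[0,0,0],0.8],
], force=10)

```text
clock: 32.5
position: [0.5896, 0.3427, 0.0089]
ee_rot: [0.999, 0.046, 0.002, -0.001]
contact_force: [1.1, 0.1, 1.1]
finger_gap: 0.802
gripper_force: 0.0
```

Request:
move_arm([
  [[0,0,0],[0,0,0],0.45],
  [[0,0,0],[0,0,0],0.45],
  [[0,0,0],[0,0,0],0.45],
  [[0,0,0],[0,0,0],0.45],
  [[0,0,0],[0,0,0],0.45],
  [[0,0,0],[0,0,0],0.45],
])

```text
clock: 33.1
position: [0.5884, 0.3429, 0.0072]
ee_rot: [0.999, 0.046, 0.0, -0.0]
contact_force: [-2.0, -0.6, 5.4]
finger_gap: 0.51
gripper_force: 10.0
```

```bash
python3 - <<'E'
from h import *
s=sensors.observe();print(s["position"],s["finger_gap"]); go(.4956,-.0477,.22)
E
```

```text
[0.58839632 0.34285804 0.0071844 ] 0.5098579746308912
yaw -1.479 tilt [0.0009 0.0003] q6 1.89  shift(now axes) [-0.128   0.3804 -0.213 ] len 0.454
```

Request:
move_arm([
  [[0,0,0],[0,0,-0.016],0.45],
  [[0,0,0],[0,0,-0.047],0.45],
  [[0,0,0],[0,0,-0.047],0.45],
  [[0,0,0],[0,0,-0.047],0.45],
  [[0,0,0],[0,0,-0.047],0.45],
  [[0,0,0],[-0.0142,0.0423,0],0.45],
  [[0,0,0],[-0.0142,0.0423,0],0.45],
  [[0,0,0],[-0.0142,0.0423,0],0.45],
])

```text
clock: 33.9
position: [0.5566, 0.2113, 0.2115]
ee_rot: [0.999, 0.046, 0.001, -0.0]
contact_force: [1.1, -0.5, -0.5]
finger_gap: 0.51
gripper_force: 10.0
```

Request:
move_arm([
  [[0,0,0],[-0.0142,0.0423,0],0.45],
  [[0,0,0],[-0.0142,0.0423,0],0.45],
  [[0,0,0],[-0.0142,0.0423,0],0.45],
  [[0,0,0],[-0.0142,0.0423,0],0.45],
  [[0,0,0],[-0.0142,0.0423,0],0.45],
  [[0,0,0],[-0.0142,0.0423,0],0.45],
  [[0,0,0],[0,0,0],0.45],
  [[0,0,0],[0,0,0],0.45],
])

```text
clock: 34.7
position: [0.4957, -0.0489, 0.2112]
ee_rot: [0.999, 0.045, 0.0, -0.0]
contact_force: [-0.2, 0.2, -0.1]
finger_gap: 0.512
gripper_force: 10.0
```

```bash
python3 - <<'E'
from h import *
s=sensors.observe();print(s["position"],s["finger_gap"]); go(.4956,-.0477,.092)
E
```

```text
[ 0.495658   -0.04885986  0.21116556] 0.5115735115902179
yaw -1.482 tilt [0.0009 0.0001] q6 1.23  shift(now axes) [-1.000e-04 -1.200e-03  1.192e-01] len 0.119
```

Request:
move_arm([
  [[0,0,0],[0,0,0.045],0.45],
  [[0,0,0],[0,0,0.035],0.45],
  [[0,0,0],[0,0,0.025],0.45],
  [[0,0,0],[0,0,0.009],0.45],
  [[0,0,0],[0,0,0.002],0.45],
  [[0,0,0],[0,0,0.001],0.45],
  [[0,0,0],[0,0,0],0.45],
])

```text
clock: 35.4
position: [0.4967, -0.048, 0.0947]
ee_rot: [0.999, 0.046, 0.001, 0.0]
contact_force: [0.5, 0.3, 0.5]
finger_gap: 0.513
gripper_force: 10.0
```

Request:
move_arm([
  [[0,0,0],[0,0,0.001],0.45],
  [[0,0,0],[0,0,0],0.45],
])

```text
clock: 35.6
position: [0.4961, -0.0482, 0.0931]
ee_rot: [0.999, 0.046, 0.001, 0.0]
contact_force: [-0.3, 0.3, 0.1]
finger_gap: 0.514
gripper_force: 10.0
```

Request:
move_arm([
  [[0,0,0],[0,0,0.0007],0.45],
  [[0,0,0],[0,0,0],0.45],
])

```text
clock: 35.8
position: [0.496, -0.0482, 0.0921]
ee_rot: [0.999, 0.046, 0.0, 0.0]
contact_force: [-0.2, 0.0, 1.7]
finger_gap: 0.511
gripper_force: 10.0
```

Touching. I'll release, rise and move aside.

Request:
move_arm([
  [[0,0,0],[0,0,0.0003],0.45],
  [[0,0,0],[0,0,0],0.65],
  [[0,0,0],[0,0,0],0.65],
  [[0,0,0],[0,0,0],0.65],
  [[0,0,0],[0,0,-0.01],0.65],
  [[0,0,0],[0,0,-0.04],0.65],
  [[0,0,0],[0,0,-0.05],0.7],
  [[0,0,0],[0,0,-0.05],0.8],
])

```text
clock: 36.6
position: [0.4952, -0.048, 0.2436]
ee_rot: [0.999, 0.046, -0.0, -0.0]
contact_force: [1.8, 0.2, 0.2]
finger_gap: 0.742
gripper_force: 0.0
```

Request:
move_arm([
  [[0,0,0],[-0.04,-0.025,-0.02],1],
  [[0,0,0],[-0.03,-0.025,0],1],
  [[0,0,0],[0,0,0],1],
  [[0,0,0],[0,0,0],1],
  [[0,0,0],[0,0,0],1],
])

```text
clock: 37.1
position: [0.4231, -0.0056, 0.2612]
ee_rot: [0.999, 0.046, 0.0, 0.0]
contact_force: [-0.6, -0.5, -0.6]
finger_gap: 1.0
gripper_force: 0.0
```

```bash
python3 - <<'E'
from h import *
w=eyes.grab_frame("wrist");s=eyes.grab_frame("scene")
print(sensors.observe()["position"])
cv2.imwrite("pics/f.png",np.vstack([w[:240,100:440],cv2.resize(s[110:310,100:383],(340,240))]))
E
```

```text
[ 0.42311687 -0.00571589  0.26070111]
```

View pics/f.png

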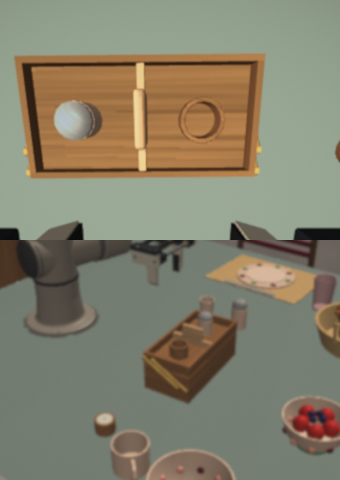

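The salt stands upright in the left bay (75,120) and the ring lies flat in the right bay (201,120). The tray is down, and the tumbler, sugar and tealight have not moved. Handing in.

```bash
python3 -c "
from plant import job_done; print(job_done())"
```

```text
the job is handed in; nothing more can be done
None
```

The egg set is packed and handed in at about 37 s: a cup stands upright on each side of the divider, the tray is fully down with the salt upright on the left and the ring flat on the right, and the tumbler, sugar shaker and tealight were left alone.

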